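Lock the pressure filter and set its gas valve two turns open

ROBOT

A 6-joint arm with a two-finger parallel gripper is mounted at the origin on the work surface. World frame = base frame: x ahead of the robot, y to its left, z up, the work surface at z = 0. Lengths are in m, angles in degrees, forces in N, time in s.
With the tool pointing down it reaches from about 0.35 to 0.875 m from the base axis. Payload 4.2 kg.
Tool frame: the origin (TCP) lies between the finger pads, 19 mm behind the fingertips; this is the grasp point; z points along the fingers, y is the line along which they close (so a half turn about z gives the same grasp; the last joint's range is limited). The gripper opens to 87 mm and grips with 3 to 60 N. Pads are 19 mm wide; open, the fingers measure 117 mm over their backs; the gripper's body (75 mm by 190 mm) begins 51 mm behind the grasp point.
Start: joints at [14.817, 22.042, 0.453, 0, -68.411, -14.817], TCP at [0.625, 0, 0.241] pointing down, gripper open.
Joint ranges: [-179.83, 179.83], [-69.29, 118.12], [-61.27, 80.66], [-181.25, 117.63], [-171.15, -9.14], [-177.46, 177.46]. Speed limits (degrees/s): [159.86, 159.86, 180, 180, 180, 180].

INTERFACE

Orientations are given as a 3x3 rotation matrix whose columns are the frame's x, y, z axes.
In Python, from station import r gives the robot as it stands.
- The arm moves only by the tool move_arm, never from a script. Its argument "series" is a list of rows, each an object with "grip": the opening, from 0 (shut) to 1 (fully open); "xyz": the shift along the tool's x, y, z in mm, a list of three; "angular": the turn, a rotation vector about the tool's x, y, z in rad, a list of three. A call has 1 to 10 rows; each row is the pose to reach, as a shift and turn from the pose commanded when the call began, along the tool's axes at that moment; what a row does not reach only later rows make up. A row lasts 1/10 s, in which the tool goes at most 50 mm and 8.59 degrees, less where a joint would pass 70% of its speed; a pose out of reach is approached as far as the arm can. A call with a gripper value outside its range is refused whole. The fingers move at their own pace and stop on an object; the grip force is fixed at half the most. Time passes only in rows, so rows that repeat a pose let the fingers close. It gives the time, the measured TCP pose, the force, the opening and the grip force at its end, in the units of the state.
- r.sense(): the state, without advancing time (a new reading comes with each control period).
- r.capture(name): name is "scene" or "side" or "wrist"; returns a dict with "img" (420x560x3 uint8, red, green, blue), "camera_matrix" (3x3 intrinsics, pixels), "rvec" (rotation vector, rad) and "tvec" (3), from world to camera coordinates, as OpenCV has them; the wrist camera has in their place "hand_eye" (4x4, takes a point from camera to tool coordinates, whose origin is the TCP and whose axes are the flange's). Camera axes: x right, y down, z forward; pixel columns grow to the right and rows downward; lengths in m; the calibration is good to about 2 mm. A picture is of the moment at which its call begins: read the wrist's pose just before it. There is no depth.
- r.finish_job(): hands the job in; it is judged then, once.
The state is a dict: "time_s": time; "joints": joint angles; "joint_velocities": joint speeds; "effort": joint torques, N m; "tcp_pos": TCP position; "ee_rot": TCP orientation; "wrist_force": force on the tool from outside, world axes, zero at the start; "moment": the same for the moment, N m; "gripper_width": opening from 0.0 (shut) to 1.0 (fully open); "gripper_force": force on a finger pad.
Only numpy, scipy, OpenCV 4.12 (cv2) and the standard library are available. Lean on these libraries where they do the work, as an engineer would, in place of code of your own. Each camera call takes 0.05 s, during which the arm holds its last target. There are 200 camera calls.

TASK

Lock the pressure filter first: turn its closing ring clockwise until its arm lies over the long index bar, and not past it. Then take the crank handle of the gas valve's wheel, close the valve clockwise until it comes up against its stop, and from there open it again exactly two full turns. Finish while still holding the crank handle between the fingers, standing still at that setting, and leave everything else on the bench where it is.

Things in the scene. Friction and masses are not known exactly. Their poses are not given: they have to be found in the camera images.
- ring (a joint): Turn of the closing ring about its vertical axis, rad. 0 = arm over the short stud (open); grows as it is turned CLOCKWISE seen from above; 1.2 = its arm lies exactly over the long index bar (locked mark). It can be turned past the mark, to 1.55. Friction about 0.12 N m (1.6 N at the peg); stays where it is left. Starts between 0 and 0.5.
- ring_peg (a point): Middle of the upright round dark steel peg (16 mm diameter, 45 mm tall, 22.5 mm above and below this point, free all round and above) at the end of the ring's radial arm, 77 mm from the ring's axis. It does not spin on the arm. The arm's top is 22.5 mm below this point; nothing else on the filter rises more than 7 mm above the arm's level there.
- ring_mark (a point): The place where ring_peg stands when the ring is locked: above the long index bar (10 mm wide, reaching 104 mm out from the axis, further than the ring's arm) on the filter body, 77 mm from the axis, same height as ring_peg. The open position is marked by a short stud only.
- ring_axis (a point): Point on the vertical axis of the closing ring, at the height of ring_peg (133 mm above the bench). The pressure filter is a round steel pot (about 76 mm wide, 117 mm tall, on a 120 mm square foot) fixed to the bench; it and the valve may swap sides from run to run.
- wheel (a joint): Opening of the gas valve, rad, counted over several turns: 0 = shut against its hard stop; grows as the wheel is turned ANTICLOCKWISE (opening) seen from above; one turn = 6.283. Friction about 0.07 N m (1.3 N at the handle), stays where it is left, wheel does not rise. Starts 0.4 to 1.3 turns open (2.5 to 8.2); it can open to 25.
- crank: The valve's crank handle: upright round black grip, 18 mm diameter, 45 mm tall, on the wheel's rim, 55 mm from the wheel's axis. It spins freely about its own axis, so it can be led round in a circle with a constant hand direction. Origin: centre of its underside, 1.5 mm above the rim (black ring, 122 mm across, 12 mm thick). Nothing else stands above the wheel but a 4 mm hub nut.
- crank_mid (a point): Middle of the crank handle, on its own axis, 22.5 mm above crank's origin, 142 mm above the bench.
- wheel_axis (a point): Point on the vertical axis of the valve wheel at the height of crank_mid. The valve stands on an aluminium block (90 x 130 x 55 mm, with a small round gauge on its side) fixed to the bench.
- tube_rack: Bystander, leave alone: white rack full of purple-capped blood tubes, 176 x 113 x 95 mm. Origin at the middle of its underside.
- beaker: Bystander, leave alone: clear glass beaker, 60 mm wide, 75 mm tall, between the two fixtures. Origin at the middle of its underside.
- dishes: Bystander, leave alone: two stacked flat dishes, 90 mm wide, 29 mm tall. Origin at the middle of its underside.
- slide_box: Bystander, leave alone: white and grey slide box, 86 x 102 x 35 mm. Origin at the middle of its underside.
- tip_box: Bystander, leave alone: grey box of pipette tips, 120 x 80 x 60 mm. Origin at the middle of its underside.
- reagent: Bystander, leave alone: amber reagent bottle, 60 mm wide, 135 mm tall. Origin at the middle of its underside.
- glove_box: Bystander, leave alone: cardboard glove box, 125 x 230 x 80 mm. Origin at the middle of its underside.
- spatula: Bystander, leave alone: steel lab spatula, 170 mm long, lying flat. Origin at its underside.
Mind the look-alikes: they are no part of the job. What is shaped like the part that bears ring but green is not meant.

How it is judged:
By the outcome, as a careful person would: the job done as asked, in the order asked, and still so for the second after the job is handed in, while the arm keeps its last pose, push and grip.
It also fails if it takes over 72 s, if anything falls off the work surface, if the arm or the gripper's body presses on something with over 40 N, if the wrist force passes 120 N, or if a joint passes its speed limit or range.

## Working session

There is one attempt and no reset: what is moved stays moved. The work goes in short steps, Python scripts to look and compute and a tool call to move; the robot and the scene stay as the last step left them, time stands still between calls to the robot, and variables do not carry over. Pictures are saved under pics/ and viewed, at most 10 in all, crops included, and the job is handed in when it is done.

Besides the shell and the picture viewer there is one more tool, called by a JSON object that holds its "api" and its "payload", one argument or row to a line. move_arm: Moves the arm, as the interface text tells. Its arguments: {"type":"object","properties":{"series":{"type":"array"}},"required":["series"]}

```bash
mkdir -p pics; ls; python3 - <<'E'
from station import r
import cv2,numpy as np,pickle
s=r.sense();print(s['time_s'],s['tcp_pos'],s['ee_rot'],s['gripper_width'])
c={n:r.capture(n) for n in("scene","side")}
for n in c:
  cv2.imwrite(f'pics/{n}0.png',cv2.cvtColor(c[n]['img'],cv2.COLOR_RGB2BGR))
  R=cv2.Rodrigues(np.array(c[n]['rvec']))[0];print(n,-R.T@np.array(c[n]['tvec']).ravel())
pickle.dump(c,open('c0.pkl','wb'))
E
```

```text
pics
0.0 [ 6.24450927e-01 -4.53896511e-06  2.40160303e-01] [[-2.55501212e-04 -9.99997633e-01 -2.16083321e-03]
 [-9.99999961e-01  2.55736032e-04 -1.08395658e-04]
 [ 1.08948004e-04  2.16080543e-03 -9.99997660e-01]] 1.001520408512709
scene [ 1.24359756 -0.92908777  0.84981165]
side [-0.46886034  0.87285149  0.99117055]
```

View pics/scene0.png

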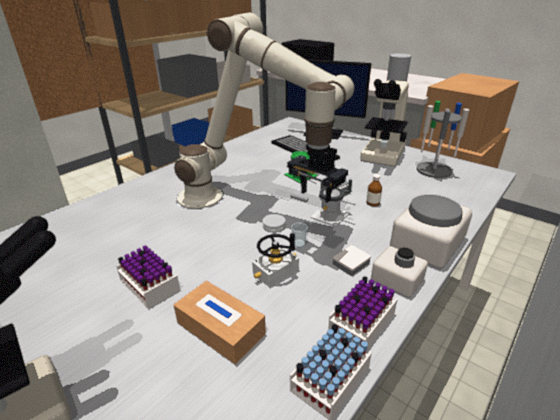

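View pics/side0.png

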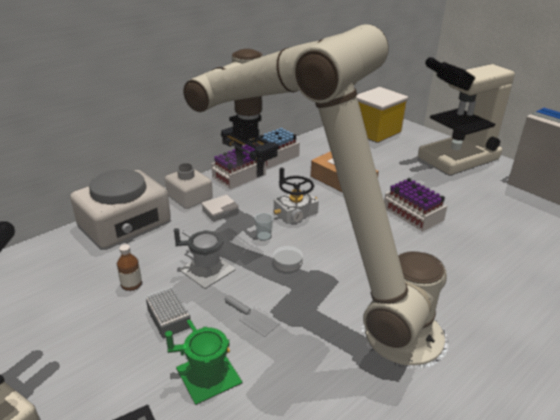

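The scene view shows the valve wheel at (276,245) with its crank at (292,241). In the side view the wheel is at (297,184) and its crank at (282,174). There are two ring-bearing pots in the side view: steel at (205,248) and green at (205,350). The steel one is meant, because the green one is the named look-alike. I'll confirm that in a crop.

```bash
cat > h.py <<'E'
import cv2,numpy as np
def ray(c,u,v,z,pose=None):
    K=np.array(c['camera_matrix']);d=np.linalg.inv(K)@[u,v,1]
    if 'rvec' in c:
        R=cv2.Rodrigues(np.array(c['rvec']))[0];o=-R.T@np.array(c['tvec']).ravel();d=R.T@d
    else:
        H=np.array(c['hand_eye']);p,W=pose
        o=np.array(p)+np.array(W)@H[:3,3];d=np.array(W)@H[:3,:3]@d
    return (o+d*(z-o[2])/d[2]).round(4)
E
python3 - <<'E'
import pickle,cv2
from h import *
c=pickle.load(open('c0.pkl','rb'))
print('ring',ray(c['side'],206,241,.11),'peg',ray(c['side'],179,237,.133))
print('wheel',ray(c['side'],297,184,.115),ray(c['scene'],276,245,.115),'crank',ray(c['side'],282,174,.142),ray(c['scene'],292,241,.142))
im=cv2.cvtColor(c['side']['img'],cv2.COLOR_RGB2BGR)
cv2.imwrite('pics/crop0.png',cv2.resize(im[150:310,150:330],None,fx=4,fy=3.7,interpolation=cv2.INTER_CUBIC))
E
```

```text
ring [0.541  0.2316 0.11  ] peg [0.5798 0.2946 0.133 ]
wheel [ 0.5983 -0.1827  0.115 ] [ 0.6023 -0.1812  0.115 ] crank [ 0.6471 -0.158   0.142 ] [ 0.6513 -0.1614  0.142 ]
```

View pics/crop0.png

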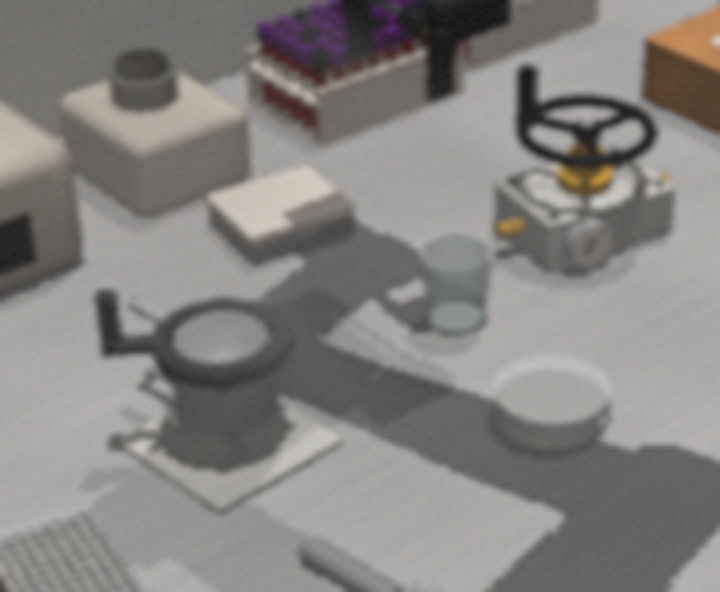

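The crop shows the steel pot with its dark peg at side pixel (177,236). This is the filter to lock. The crank stands on the wheel's rim at (282,172). Next I go above the filter and look from close by.

{"api": "move_arm", "payload": {
  "series": [
    {"grip":1,"xyz":[-40,10,-20],"angular":[0,0,0]},
    {"grip":1,"xyz":[-80,20,-40],"angular":[0,0,0]},
    {"grip":1,"xyz":[-120,30,-60],"angular":[0,0,0]},
    {"grip":1,"xyz":[-160,40,-80],"angular":[0,0,0]},
    {"grip":1,"xyz":[-200,50,-90],"angular":[0,0,0]},
    {"grip":1,"xyz":[-230,60,-100],"angular":[0,0,0]},
    {"grip":1,"xyz":[-230,60,-100],"angular":[0,0,0]},
    {"grip":1,"xyz":[-230,60,-100],"angular":[0,0,0]}
  ]
}}

```text
time_s: 0.9
tcp_pos: [0.5645, 0.2306, 0.3408]
ee_rot: [[0.002, -1.0, -0.001], [-1.0, -0.002, -0.0], [0.0, 0.001, -1.0]]
wrist_force: [0.1, -0.9, -0.5]
gripper_width: 1.001
gripper_force: 0.0
```

```bash
cat >> h.py <<'E'
def look(name):
    from station import r
    import pickle
    s=r.sense();c=r.capture('wrist');c['pose']=(np.array(s['tcp_pos']),np.array(s['ee_rot']))
    im=cv2.cvtColor(c['img'],cv2.COLOR_RGB2BGR);cv2.imwrite(f'pics/{name}.png',im);pickle.dump(c,open(name+'.pkl','wb'))
    print(s['time_s'],s['tcp_pos'].round(4) if hasattr(s['tcp_pos'],'round') else s['tcp_pos'],s['gripper_width'],s['wrist_force'])
    return c,im
E
python3 -c "
from h import *
c,im=look('w1');print(np.array(c['hand_eye']).round(3),c['camera_matrix'])"
```

```text
0.9 [0.5645 0.2306 0.3408] 1.0009816283570623 [ 0.09793802 -0.91037486 -0.54735176]
[[-0.    -0.955 -0.296  0.081]
 [ 1.    -0.    -0.    -0.001]
 [ 0.    -0.296  0.955 -0.145]
 [ 0.     0.     0.     1.   ]] [[290.69216116   0.         276.86321657]
 [  0.         290.69216116 210.54451737]
 [  0.           0.           1.        ]]
```

View pics/w1.png

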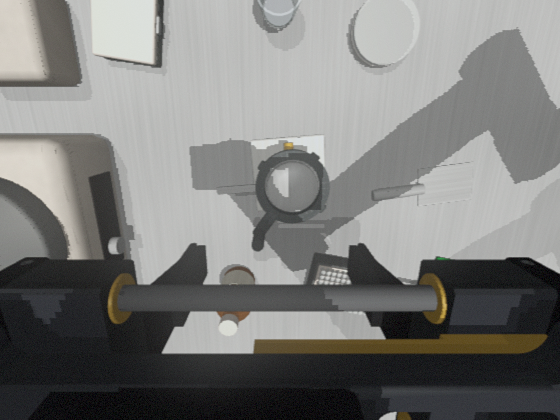

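The wrist view shows the ring centred at about (291,187), the peg at about (259,242), and a thin bar pointing left at about (218,189), which looks like the long index bar. I'll enlarge it.

```bash
python3 - <<'E'
import pickle
from h import *
im=cv2.imread('pics/w1.png')
cv2.imwrite('pics/crop1.png',cv2.resize(im[130:260,200:340],None,fx=4.5,fy=4.5,interpolation=cv2.INTER_CUBIC))
E
```

```text
(no output)
```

View pics/crop1.png

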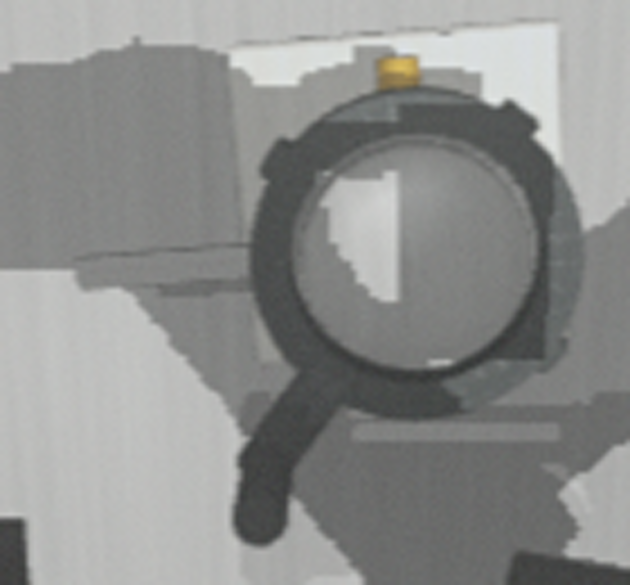

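```bash
python3 - <<'E'
import pickle
from h import *
c=pickle.load(open('w1.pkl','rb'))
P=lambda u,v,z:ray(c,200+u/4.5,130+v/4.5,z,c['pose'])
print('peg',P(262,520,.1555),P(262,518,.15))
for n,(u,v) in dict(L=(251,250),R=(548,252),T=(415,103),B=(410,415)).items(): print(n,P(u,v,.108))
for n,(u,v) in dict(L=(293,253),R=(542,253),T=(420,137),B=(420,372)).items(): print(n,P(u,v,.1135))
for z in (.06,.08,.09,.1): print('bar',z,P(78,273,z),P(250,267,z))
E
```

```text
peg [0.588  0.2971 0.1555] [0.5884 0.299  0.15  ]
L [0.5929 0.2318 0.108 ]
R [0.5053 0.2323 0.108 ]
T [0.5453 0.189  0.108 ]
B [0.5453 0.2833 0.108 ]
L [0.5803 0.2315 0.1135]
R [0.5079 0.2314 0.1135]
T [0.544  0.1979 0.1135]
B [0.5428 0.2678 0.1135]
bar 0.06 [0.6544 0.2502 0.06  ] [0.5969 0.2481 0.06  ]
bar 0.08 [0.6502 0.2454 0.08  ] [0.5954 0.2434 0.08  ]
bar 0.09 [0.6481 0.2431 0.09  ] [0.5947 0.2411 0.09  ]
bar 0.1 [0.646  0.2407 0.1   ] [0.5939 0.2388 0.1   ]
```

The axis is at about (0.544, 0.2325), the peg at about (0.587, 0.296) and the bar at about 5–6° from +x, so roughly 50° clockwise is needed. I'll line up the tool's closing line tangentially and descend on the peg.

{"api": "move_arm", "payload": {
  "series": [
    {"grip":1,"xyz":[-20,-8,20],"angular":[0,0,0.14]},
    {"grip":1,"xyz":[-45,-15,45],"angular":[0,0,0.28]},
    {"grip":1,"xyz":[-66,-23,80],"angular":[0,0,0.42]},
    {"grip":1,"xyz":[-66,-23,120],"angular":[0,0,0.56]},
    {"grip":1,"xyz":[-66,-23,155],"angular":[0,0,0.6]},
    {"grip":1,"xyz":[-66,-23,185],"angular":[0,0,0.6]},
    {"grip":1,"xyz":[-66,-23,202],"angular":[0,0,0.6]},
    {"grip":1,"xyz":[-66,-23,202],"angular":[0,0,0.6]}
  ]
}}

```text
time_s: 1.75
tcp_pos: [0.5866, 0.2932, 0.1351]
ee_rot: [[-0.567, -0.824, -0.007], [-0.824, 0.567, -0.005], [0.008, 0.003, -1.0]]
wrist_force: [-0.2, -0.7, -1.4]
gripper_width: 0.999
gripper_force: 0.0
```

{"api": "move_arm", "payload": {
  "series": [
    {"grip":0.4,"xyz":[0,0,0],"angular":[0,0,0]},
    {"grip":0.2,"xyz":[0,0,0],"angular":[0,0,0]},
    {"grip":0,"xyz":[0,0,0],"angular":[0,0,0]},
    {"grip":0,"xyz":[0,0,0],"angular":[0,0,0]},
    {"grip":0,"xyz":[0,0,0],"angular":[0,0,0]},
    {"grip":0,"xyz":[0,0,0],"angular":[0,0,0]}
  ]
}}

```text
time_s: 2.35
tcp_pos: [0.588, 0.2962, 0.1396]
ee_rot: [[-0.565, -0.825, 0.0], [-0.825, 0.565, 0.0], [-0.001, -0.0, -1.0]]
wrist_force: [-0.1, -0.5, 0.3]
gripper_width: 0.54
gripper_force: 0.0
```

```bash
python3 -c "
from h import *
look('w2')"
```

```text
2.35 [0.588  0.2962 0.1396] 0.5399272854517273 [-0.12340043 -0.49017308  0.2935907 ]
```

View pics/w2.png

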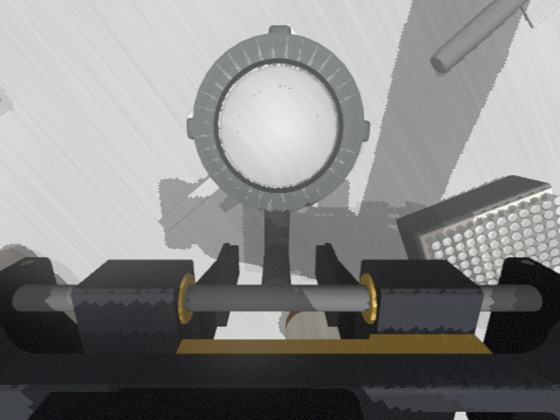

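The peg sits centred between the fingers at about (278,250). The ring is centred at (279,124), and the bar runs lower left at about (215,180) to (165,222). I'll close fully.

{"api": "move_arm", "payload": {
  "series": [
    {"grip":0,"xyz":[0,0,0],"angular":[0,0,0]},
    {"grip":0,"xyz":[0,0,0],"angular":[0,0,0]},
    {"grip":0,"xyz":[0,0,0],"angular":[0,0,0]},
    {"grip":0,"xyz":[0,0,0],"angular":[0,0,0]},
    {"grip":0,"xyz":[0,0,0],"angular":[0,0,0]},
    {"grip":0,"xyz":[0,0,0],"angular":[0,0,0]},
    {"grip":0,"xyz":[0,0,0],"angular":[0,0,0]}
  ]
}}

```text
time_s: 3.1
tcp_pos: [0.588, 0.296, 0.1392]
ee_rot: [[-0.565, -0.825, 0.0], [-0.825, 0.565, -0.0], [-0.0, -0.0, -1.0]]
wrist_force: [1.2, -0.5, 0.1]
gripper_width: 0.178
gripper_force: 30.0
```

```bash
python3 - <<'E'
import pickle
from h import *
c=pickle.load(open('w2.pkl','rb'));im=cv2.imread('pics/w2.png')
g=cv2.GaussianBlur(cv2.cvtColor(im,cv2.COLOR_BGR2GRAY),(5,5),1)
# inner bright bowl ellipse -> axis
m=(g>195).astype(np.uint8); n,l,st,ce=cv2.connectedComponentsWithStats(m[60:190,215:345].copy())
k=1+np.argmax(st[1:,4]);print(st[k],ce[k]+[215,60])
for z in(.09,.1,.1135,.1175):print(z,ray(c,279,124,z,c['pose']))
cv2.imwrite('pics/crop2.png',cv2.resize(im[160:250,140:290],None,fx=5,fy=5,interpolation=cv2.INTER_CUBIC))
E
```

```text
[    6     5   114   120 10413] [277.60712571 125.25813886]
0.09 [0.5426 0.2317 0.09  ]
0.1 [0.5426 0.2316 0.1   ]
0.1135 [0.5426 0.2314 0.1135]
0.1175 [0.5426 0.2313 0.1175]
```

View pics/crop2.png

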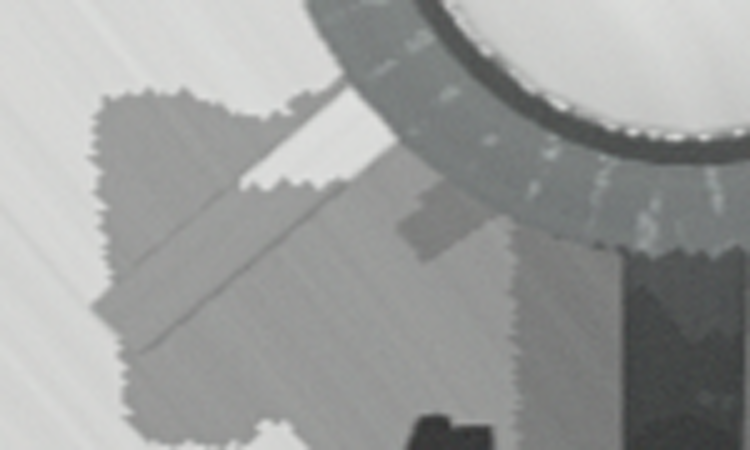

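```bash
python3 - <<'E'
import pickle
from h import *
c=pickle.load(open('w2.pkl','rb'))
A=np.array([.5428,.2318])
P=lambda u,v,z:ray(c,140+u/5,160+v/5,z,c['pose'])[:2]
a=lambda d:(np.degrees(np.arctan2(d[1],d[0])).round(2),np.hypot(*d).round(4))
for z in(.07,.08,.09,.1):
  t=P(118,328,z);i=P(371,115,z)
  u=(P(348,85,z),P(120,275,z));w=(P(395,145,z),P(140,352,z))
  print(z,a(t-A),a(i-A),'dir',a(t-i),a(u[1]-u[0]),a(w[1]-w[0]),'width',np.hypot(*(P(95,303,z)-P(140,352,z))))
print('arm',a(ray(c,277.5,235,.1105,c['pose'])[:2]-A))
E
```

```text
0.07 (np.float64(5.91), np.float64(0.1185)) (np.float64(6.95), np.float64(0.0645)) dir (np.float64(4.67), np.float64(0.0541)) (np.float64(4.07), np.float64(0.0479)) (np.float64(4.03), np.float64(0.054)) width 0.01030776406404413
0.08 (np.float64(5.84), np.float64(0.113)) (np.float64(6.82), np.float64(0.0614)) dir (np.float64(4.67), np.float64(0.0516)) (np.float64(4.14), np.float64(0.0457)) (np.float64(4.01), np.float64(0.0515)) width 0.009708243919473784
0.09 (np.float64(5.77), np.float64(0.1074)) (np.float64(6.69), np.float64(0.0584)) dir (np.float64(4.68), np.float64(0.0491)) (np.float64(4.09), np.float64(0.0435)) (np.float64(3.98), np.float64(0.049)) width 0.009308598175880195
0.1 (np.float64(5.69), np.float64(0.1019)) (np.float64(6.53), np.float64(0.0554)) dir (np.float64(4.68), np.float64(0.0466)) (np.float64(4.03), np.float64(0.0413)) (np.float64(4.08), np.float64(0.0464)) width 0.008908984229416944
arm (np.float64(54.91), np.float64(0.0682))
```

The peg is gripped (15.5 mm). The bar lies at about 5° and the arm at about 54.9°. I'll turn 48.5° first, then check.

{"api": "move_arm", "payload": {
  "series": [
    {"grip":0,"xyz":[0.5,-8,0],"angular":[0,0,0.105]},
    {"grip":0,"xyz":[1.9,-16,0],"angular":[0,0,0.209]},
    {"grip":0,"xyz":[4.1,-23.8,0],"angular":[0,0,0.314]},
    {"grip":0,"xyz":[7,-31.2,0],"angular":[0,0,0.419]},
    {"grip":0,"xyz":[10.8,-38.4,0],"angular":[0,0,0.524]},
    {"grip":0,"xyz":[15.3,-45.1,0],"angular":[0,0,0.628]},
    {"grip":0,"xyz":[20.4,-51.3,0],"angular":[0,0,0.733]},
    {"grip":0,"xyz":[26.7,-57.4,0],"angular":[0,0,0.846]},
    {"grip":0,"xyz":[26.7,-57.4,0],"angular":[0,0,0.846]},
    {"grip":0,"xyz":[26.7,-57.4,0],"angular":[0,0,0.846]}
  ]
}}

```text
time_s: 4.1
tcp_pos: [0.6203, 0.2414, 0.1392]
ee_rot: [[-0.992, -0.126, -0.0], [-0.126, 0.992, -0.0], [0.0, -0.0, -1.0]]
wrist_force: [1.3, -0.7, -0.3]
gripper_width: 0.173
gripper_force: 30.0
```

```bash
python3 - <<'E'
from h import *
c,im=look('w3')
cv2.imwrite('pics/crop3.png',cv2.resize(im[100:280,180:380],None,fx=3.5,fy=3.3,interpolation=cv2.INTER_CUBIC))
E
```

```text
4.1 [0.6203 0.2414 0.1392] 0.17339595600133295 [ 1.2853549  -0.6518836  -0.32312711]
```

View pics/crop3.png

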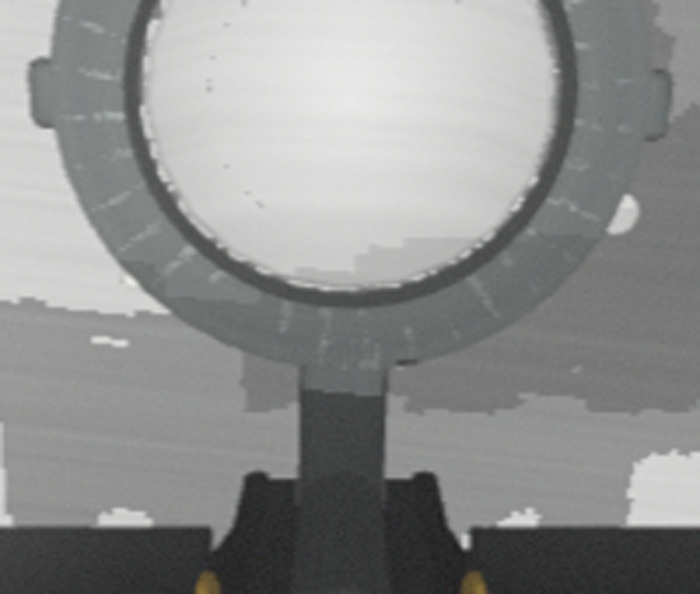

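The arm, with the peg at 7.1°, now covers the bar, and the bar's tip is hidden by the gripper. I'll release and back off outwards to see the bar tip and arm from straight above.

{"api": "move_arm", "payload": {
  "series": [
    {"grip":0.5,"xyz":[0,0,0],"angular":[0,0,0]},
    {"grip":0.5,"xyz":[0,0,0],"angular":[0,0,0]},
    {"grip":0.5,"xyz":[0,0,0],"angular":[0,0,0]},
    {"grip":0.5,"xyz":[0,0,-20],"angular":[0,0,0]},
    {"grip":0.5,"xyz":[0,0,-50],"angular":[0,0,0]},
    {"grip":0.5,"xyz":[-30,0,-80],"angular":[0,0,0]},
    {"grip":0.5,"xyz":[-60,0,-100],"angular":[0,0,0]},
    {"grip":0.5,"xyz":[-80,0,-110],"angular":[0,0,0]},
    {"grip":0.5,"xyz":[-80,0,-110],"angular":[0,0,0]},
    {"grip":0.5,"xyz":[-80,0,-110],"angular":[0,0,0]}
  ]
}}

```text
time_s: 5.15
tcp_pos: [0.6991, 0.2515, 0.2481]
ee_rot: [[-0.992, -0.124, -0.002], [-0.124, 0.992, -0.0], [0.002, -0.0, -1.0]]
wrist_force: [-0.2, 1.0, -0.3]
gripper_width: 0.5
gripper_force: 0.0
```

```bash
python3 - <<'E'
from h import *
c,im=look('w4')
cv2.imwrite('pics/crop4.png',cv2.resize(im[20:270,150:410],None,fx=2.7,fy=2.4,interpolation=cv2.INTER_CUBIC))
E
```

```text
5.15 [0.6991 0.2515 0.2481] 0.49973027089821564 [-0.22953999  0.95339675 -0.2806978 ]
```

View pics/crop4.png

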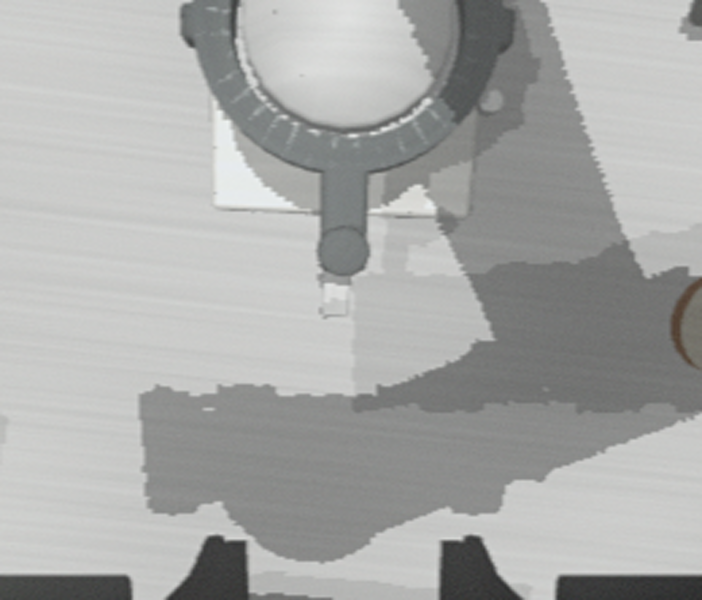

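The bar tip is visible at pixel (273.9,151.7) and the peg top at (277.2,124.2). A few more degrees clockwise are needed.

```bash
python3 - <<'E'
import pickle
from h import *
c=pickle.load(open('w4.pkl','rb'))
P=lambda u,v,z:ray(c,150+u/2.7,20+v/2.4,z,c['pose'])[:2]
a=lambda d:(np.degrees(np.arctan2(d[1],d[0])).round(2),np.hypot(*d).round(4))
print('bowl mid',P(349,20,.1135),P(236,20,.1135),P(462,20,.1135),'boss mid',P(347.5,25,.11))
p=P(343.5,250,.1555);print('peg',p)
for A in ([.5428,.2318],[.5428,.2325],[.5435,.231]):
  A=np.array(A);print(A,'peg',a(p-A),'arm',a(P(344,205,.1105)-A),[a(P(334.5,316,z)-A) for z in(.085,.095,.1)],a(P(334.5,290,.09)-A))
E
```

```text
bowl mid [0.5443 0.2345] [0.5487 0.1994] [0.5399 0.2696] boss mid [0.545  0.2341]
peg [0.6212 0.2423]
[0.5428 0.2318] peg (np.float64(7.63), np.float64(0.0791)) arm (np.float64(8.03), np.float64(0.063)) [(np.float64(5.72), np.float64(0.1073)), (np.float64(5.77), np.float64(0.1063)), (np.float64(5.75), np.float64(0.1058))] (np.float64(5.62), np.float64(0.0961))
[0.5428 0.2325] peg (np.float64(7.13), np.float64(0.079)) arm (np.float64(7.4), np.float64(0.0629)) [(np.float64(5.35), np.float64(0.1073)), (np.float64(5.4), np.float64(0.1063)), (np.float64(5.37), np.float64(0.1058))] (np.float64(5.2), np.float64(0.096))
[0.5435 0.231 ] peg (np.float64(8.27), np.float64(0.0785)) arm (np.float64(8.84), np.float64(0.0624)) [(np.float64(6.19), np.float64(0.1067)), (np.float64(6.24), np.float64(0.1057)), (np.float64(6.22), np.float64(0.1052))] (np.float64(6.13), np.float64(0.0954))
```

In this frame the axis is (0.5444, 0.2343), which gives radii of 77 and 104 mm as specified. The peg is at 5.95° and the bar at 4.5°, so about 1.45° remains, or 1.95 mm at the peg. I'll re-grip and nudge.

{"api": "move_arm", "payload": {
  "series": [
    {"grip":0.5,"xyz":[40,0,15],"angular":[0,0,0]},
    {"grip":0.5,"xyz":[80,0,40],"angular":[0,0,0]},
    {"grip":0.5,"xyz":[80,0,75],"angular":[0,0,0]},
    {"grip":0.5,"xyz":[80,0,100],"angular":[0,0,0]},
    {"grip":0.5,"xyz":[80,0,110],"angular":[0,0,0]},
    {"grip":0,"xyz":[80,0,110],"angular":[0,0,0]},
    {"grip":0,"xyz":[80,0,110],"angular":[0,0,0]},
    {"grip":0,"xyz":[80,0,110],"angular":[0,0,0]},
    {"grip":0,"xyz":[80,0,110],"angular":[0,0,0]},
    {"grip":0,"xyz":[80,0,110],"angular":[0,0,0]}
  ]
}}

```text
time_s: 6.2
tcp_pos: [0.6209, 0.2418, 0.1404]
ee_rot: [[-0.992, -0.125, 0.002], [-0.125, 0.992, 0.001], [-0.002, 0.001, -1.0]]
wrist_force: [-0.5, 0.1, 2.0]
gripper_width: 0.173
gripper_force: 30.0
```

{"api": "move_arm", "payload": {
  "series": [
    {"grip":0,"xyz":[0,0,0],"angular":[0,0,0]},
    {"grip":0,"xyz":[0,0,0],"angular":[0,0,0]},
    {"grip":0,"xyz":[0,-1,0],"angular":[0,0,0.013]},
    {"grip":0,"xyz":[0,-2,0],"angular":[0,0,0.026]},
    {"grip":0,"xyz":[0,-2,0],"angular":[0,0,0.026]},
    {"grip":0,"xyz":[0,-2,0],"angular":[0,0,0.026]},
    {"grip":0,"xyz":[0,-2,0],"angular":[0,0,0.026]}
  ]
}}

```text
time_s: 6.9
tcp_pos: [0.6211, 0.2399, 0.1403]
ee_rot: [[-0.995, -0.098, 0.002], [-0.098, 0.995, 0.001], [-0.002, 0.001, -1.0]]
wrist_force: [-1.0, 0.7, 5.8]
gripper_width: 0.174
gripper_force: 30.0
```

{"api": "move_arm", "payload": {
  "series": [
    {"grip":0.5,"xyz":[0,0,0],"angular":[0,0,0]},
    {"grip":0.5,"xyz":[0,0,0],"angular":[0,0,0]},
    {"grip":0.5,"xyz":[0,0,0],"angular":[0,0,0]},
    {"grip":0.5,"xyz":[0,0,-20],"angular":[0,0,0]},
    {"grip":0.5,"xyz":[0,0,-50],"angular":[0,0,0]},
    {"grip":0.5,"xyz":[-30,0,-80],"angular":[0,0,0]},
    {"grip":0.5,"xyz":[-60,0,-100],"angular":[0,0,0]},
    {"grip":0.5,"xyz":[-80,0,-110],"angular":[0,0,0]},
    {"grip":0.5,"xyz":[-80,0,-110],"angular":[0,0,0]},
    {"grip":0.5,"xyz":[-80,0,-110],"angular":[0,0,0]}
  ]
}}

```text
time_s: 7.9
tcp_pos: [0.6995, 0.2472, 0.2475]
ee_rot: [[-0.995, -0.098, -0.003], [-0.098, 0.995, -0.001], [0.003, -0.0, -1.0]]
wrist_force: [0.3, 0.2, -0.7]
gripper_width: 0.503
gripper_force: 0.0
```

```bash
python3 - <<'E'
from h import *
c,im=look('w5')
cv2.imwrite('pics/crop5.png',cv2.resize(im[0:180,190:370],None,fx=3.3,fy=3.3,interpolation=cv2.INTER_CUBIC))
E
```

```text
7.9 [0.6995 0.2472 0.2475] 0.5027574427617238 [ 0.31042074  0.23583309 -0.69688931]
```

View pics/crop5.png

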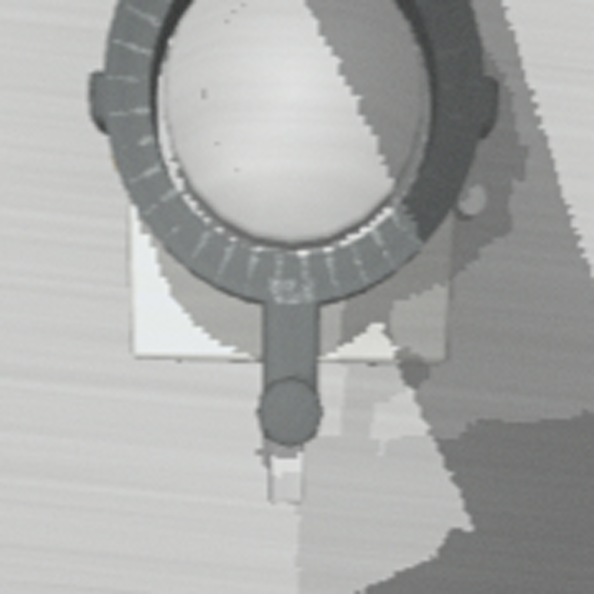

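The peg is at crop (290,411), the bar tip at (285.5,500) and the ring centre at (294.5,97). They are nearly collinear, so I'll check the numbers.

```bash
python3 - <<'E'
import pickle
from h import *
c=pickle.load(open('w5.pkl','rb'))
P=lambda u,v,z:ray(c,190+u/3.3,v/3.3,z,c['pose'])[:2]
a=lambda d:(np.degrees(np.arctan2(d[1],d[0])).round(2),np.hypot(*d).round(4))
print(P(160,97,.1135),P(432,97,.1135))
p=P(290,411,.1555);print(p)
for A in (P(296,97,.1135),P(293,97,.11)):
  print(A,'peg',a(p-A),'arm',a(P(290.5,330,.1105)-A),[a(P(285.5,500,z)-A) for z in(.085,.095)],a(P(286,480,.09)-A))
# objective edges: gray rows through arm and bar tip
g=cv2.cvtColor(cv2.imread('pics/w5.png'),cv2.COLOR_BGR2GRAY).astype(int)
for v in(97,100,105,142,144,146,148):print(v,g[v,262:292].tolist())
b=cv2.imread('pics/w5.png')[20:45]
for v in(25,28,31):print(v,'L',g[v,210:245].tolist(),'R',g[v,312:346].tolist())
E
```

```text
[0.5485 0.2001] [0.5417 0.2694]
[0.6215 0.2406]
[0.5451 0.2347] peg (np.float64(4.42), np.float64(0.0766)) arm (np.float64(4.22), np.float64(0.0557)) [(np.float64(4.12), np.float64(0.1044)), (np.float64(4.11), np.float64(0.1034))] (np.float64(4.11), np.float64(0.0978))
[0.5442 0.2339] peg (np.float64(4.95), np.float64(0.0776)) arm (np.float64(4.97), np.float64(0.0566)) [(np.float64(4.52), np.float64(0.1053)), (np.float64(4.51), np.float64(0.1043))] (np.float64(4.53), np.float64(0.0987))
97 [169, 169, 170, 171, 169, 169, 169, 139, 115, 124, 128, 132, 126, 130, 127, 128, 125, 127, 128, 125, 128, 128, 124, 113, 121, 154, 168, 167, 166, 167]
100 [169, 169, 171, 168, 167, 169, 168, 137, 118, 123, 130, 129, 128, 127, 129, 128, 128, 127, 129, 126, 126, 125, 124, 115, 119, 152, 162, 166, 165, 165]
105 [175, 169, 169, 170, 170, 171, 170, 139, 116, 122, 128, 130, 129, 125, 126, 127, 127, 125, 126, 125, 129, 127, 123, 114, 119, 156, 167, 166, 165, 169]
142 [205, 206, 205, 205, 206, 206, 207, 208, 205, 172, 192, 215, 220, 218, 215, 218, 219, 218, 218, 198, 184, 189, 189, 189, 189, 189, 189, 189,
[... 768 characters left out ...]
 82, 81, 81, 109, 125, 141, 143, 145]
28 L [197, 197, 198, 197, 199, 196, 169, 114, 102, 115, 115, 121, 118, 121, 118, 121, 120, 117, 122, 123, 123, 124, 123, 124, 121, 94, 69, 115, 188, 190, 183, 190, 197, 198, 197] R [137, 136, 133, 136, 130, 125, 124, 125, 97, 75, 80, 85, 89, 88, 89, 90, 85, 88, 85, 89, 88, 90, 91, 90, 88, 89, 88, 86, 85, 110, 120, 120, 120, 125]
31 L [204, 203, 202, 204, 202, 206, 184, 140, 113, 114, 117, 119, 121, 123, 123, 122, 119, 119, 124, 122, 125, 123, 128, 123, 123, 95, 76, 121, 185, 187, 184, 191, 193, 195, 195] R [137, 136, 136, 135, 131, 128, 127, 129, 102, 76, 76, 85, 88, 90, 89, 88, 88, 89, 88, 88, 86, 88, 88, 88, 88, 87, 89, 85, 86, 109, 120, 120, 121, 133]
```

The arm lies within about 0.4° of the bar and not past it, so the ring is locked. Next I go above the valve, squaring the tool to the world on the way.

{"api": "move_arm", "payload": {
  "series": [
    {"grip":0.6,"xyz":[10,-40,-20],"angular":[0,0,0]},
    {"grip":0.6,"xyz":[25,-85,-40],"angular":[0,0,0.03]},
    {"grip":0.6,"xyz":[37,-130,-60],"angular":[0,0,0.06]},
    {"grip":0.6,"xyz":[50,-175,-80],"angular":[0,0,0.098]},
    {"grip":0.6,"xyz":[64,-220,-92],"angular":[0,0,0.098]},
    {"grip":0.6,"xyz":[78,-268,-92],"angular":[0,0,0.098]},
    {"grip":0.6,"xyz":[92,-316,-92],"angular":[0,0,0.098]},
    {"grip":0.6,"xyz":[106,-364,-92],"angular":[0,0,0.098]},
    {"grip":0.6,"xyz":[121,-405,-92],"angular":[0,0,0.098]},
    {"grip":0.6,"xyz":[121,-417,-92],"angular":[0,0,0.098]}
  ]
}}

```text
time_s: 8.95
tcp_pos: [0.618, -0.1827, 0.3411]
ee_rot: [[-1.0, 0.003, -0.002], [0.003, 1.0, -0.0], [0.002, -0.0, -1.0]]
wrist_force: [-0.1, -0.3, -0.2]
gripper_width: 0.598
gripper_force: 0.0
```

{"api": "move_arm", "payload": {
  "series": [
    {"grip":0.6,"xyz":[0,0,0],"angular":[0,0,0]},
    {"grip":0.6,"xyz":[0,0,0],"angular":[0,0,0]}
  ]
}}

```text
time_s: 9.15
tcp_pos: [0.6206, -0.1784, 0.3407]
ee_rot: [[-1.0, -0.001, -0.001], [-0.001, 1.0, 0.001], [0.001, 0.001, -1.0]]
wrist_force: [1.8, 0.4, -0.3]
gripper_width: 0.599
gripper_force: 0.0
```

```bash
python3 - <<'E'
from h import *
from station import r
c,im=look('w6');print(np.array(r.sense()['joints']).round(1))
R=c['pose'][1];t=c['pose'][0]
def proj(p):
    H=np.array(c['hand_eye']);q=H[:3,:3].T@(R.T@(np.array(p)-t)-H[:3,3]);q=np.array(c['camera_matrix'])@q;return (q[:2]/q[2]).round(1)
print('exp wheel',proj([.6,-.182,.118]),'crank top',proj([.649,-.16,.1645]))
g=cv2.cvtColor(im,cv2.COLOR_BGR2GRAY)
sub=cv2.resize(g[110:270,190:370],(60,53),interpolation=cv2.INTER_AREA)
for row in sub: print(''.join('#' if v<45 else '+' if v<80 else '-' if v<130 else '.' for v in row))
E
```

```text
9.15 [ 0.6206 -0.1784  0.3407] 0.5990211981054557 [ 1.80034196  0.36460252 -0.27832266]
[ -1.7  21.6  13.8  -0.  -82.3 -88.2]
exp wheel [273.6 170.4] crank top [292.2 218.7]
.....................................................-.-----
.....................................................-------
.....................................................-------
...........................----......................-------
.......................-------------.................-------
.....................----------------................-------
....................------------------...............-------
..................-------.......--------.............-------
.................------............------............-------
.................-----.............-------...........-------
................----..............---.-+--...........-------
...............----..............---...----..........-------
...............---..............---....-+-+-.........-------
..............----..............---.....-+--.........-------
..............---..............---......-+--.........-------
...........
[... 1606 characters left out ...]
..........................---
.........................................................--.
.........................................................--.
..........--..................................-+........--..
.........-++++-.............................+++++.......--..
.........+++++-............................-+++++.......--..
........-+++++-............................-++++++......-...
........++++++-............................-++++++.....--...
.......-++++++-............................-+++++++....--...
......-+++++++-............................-+++++++-...--...
......+++++++++............................-++++++++-..+....
.....++++++++++............................-+++++++++---....
```

```bash
python3 - <<'E'
from h import *
import pickle
c=pickle.load(open('w6.pkl','rb'));im=cv2.imread('pics/w6.png')
g=cv2.cvtColor(im,cv2.COLOR_BGR2GRAY)
m=(g<135).astype(np.uint8);m[:115]=0;m[232:]=0;m[:,:215]=0;m[:,340:]=0
cs,_=cv2.findContours(m,cv2.RETR_EXTERNAL,cv2.CHAIN_APPROX_NONE);k=max(cs,key=cv2.contourArea)[:,0]
w=np.array([ray(c,u,v,.1165,c['pose'])[:2] for u,v in k+0.0])
cen=np.array([.6,-.182])
for i in range(8):
    d=w-cen;rr=np.hypot(*d.T);s=abs(rr-.061)<(.02 if i<3 else .004)
    A=np.c_[2*w[s],np.ones(s.sum())];x=np.linalg.lstsq(A,(w[s]**2).sum(1),rcond=None)[0];cen=x[:2]
print('axis',cen,'R',np.sqrt(x[2]+cen@cen),s.sum(),len(s))
# crank: contour points far below
b=k[k[:,1]>212];print('crank px',b[:,0].min(),b[:,0].max(),b[:,1].max())
u=(b[:,0].min()+b[:,0].max())/2+.5
for v0 in (b[:,1].max()+.5-7,):
    p=ray(c,u,v0,.1645,c['pose']);d=p[:2]-cen;print('crank',p,np.hypot(*d),np.degrees(np.arctan2(d[1],d[0])))
E
```

```text
axis [ 0.59834124 -0.17785485] R 0.05987649023344955 270 300
crank px 270 305 225
crank [ 0.6487 -0.1649  0.1645] 0.05199839611897725 14.426587439828896
```

Wheel axis at about (0.5983, -0.1779). Crank at about (0.6487, -0.1556), so radius 55 mm and angle 24°. I'll descend and grip.

{"api": "move_arm", "payload": {
  "series": [
    {"grip":0.6,"xyz":[-14,11,40],"angular":[0,0,0]},
    {"grip":0.6,"xyz":[-28,22,80],"angular":[0,0,0]},
    {"grip":0.6,"xyz":[-28,22,120],"angular":[0,0,0]},
    {"grip":0.6,"xyz":[-28,22,150],"angular":[0,0,0]},
    {"grip":0.6,"xyz":[-28,22,175],"angular":[0,0,0]},
    {"grip":0.6,"xyz":[-28,22,190],"angular":[0,0,0]},
    {"grip":0.6,"xyz":[-28,22,196],"angular":[0,0,0]},
    {"grip":0.6,"xyz":[-28,22,196],"angular":[0,0,0]}
  ]
}}

```text
time_s: 10.0
tcp_pos: [0.6488, -0.1559, 0.1444]
ee_rot: [[-1.0, -0.003, -0.002], [-0.003, 1.0, 0.0], [0.002, 0.0, -1.0]]
wrist_force: [-0.4, 0.5, -0.3]
gripper_width: 0.602
gripper_force: 0.0
```

```bash
python3 - <<'E'
from h import *
c,im=look('w7')
g=cv2.cvtColor(im,cv2.COLOR_BGR2GRAY)
sub=cv2.resize(g[0:330,130:430],(75,60),interpolation=cv2.INTER_AREA)
for row in sub: print(''.join('#' if v<35 else '+' if v<70 else '-' if v<120 else '.' for v in row))
E
```

```text
10.0 [ 0.6488 -0.1559  0.1444] 0.6024925303624775 [-0.38027445  0.53111621 -0.28773075]
...........................................................................
...........................................................................
...........................................................................
...........................................................................
...........................................................................
...........................................................................
...........................................................................
...........................................................................
...........................................................................
...........................................................................
...........................................................................
...........................................................................
....................--------------.........................................
...............---------
[... 2847 characters left out ...]
----++++++++++++
++++++++++------+++++++++-......-++++++++.......++++++++++-----++++++++++++
++++++++++-----------------------------------------------------++++++++++++
-+++++++++------------------------------------------------------#++++++++++
--------++-----------------------------------------------------.#++++++++++
--------++-----------------------------------------------------.+++++++++++
---------+---++++++++++-..........................--------------+++++++++++
++++++++++---++++++++++...........................-++++#####+---+++++++++++
+++++++++++-+++++++++++............................+++######++-++++++++++++
++++++++++++++++++++.................................-##########+++++++++++
```

The crank stands between the fingers, at columns 33–41 of 26–47. I'll close on it.

{"api": "move_arm", "payload": {
  "series": [
    {"grip":0,"xyz":[0,0,0],"angular":[0,0,0]},
    {"grip":0,"xyz":[0,0,0],"angular":[0,0,0]},
    {"grip":0,"xyz":[0,0,0],"angular":[0,0,0]},
    {"grip":0,"xyz":[0,0,0],"angular":[0,0,0]},
    {"grip":0,"xyz":[0,0,0],"angular":[0,0,0]},
    {"grip":0,"xyz":[0,0,0],"angular":[0,0,0]},
    {"grip":0,"xyz":[0,0,0],"angular":[0,0,0]}
  ]
}}

```text
time_s: 10.75
tcp_pos: [0.6491, -0.1573, 0.1455]
ee_rot: [[-1.0, -0.001, 0.001], [-0.001, 1.0, 0.0], [-0.001, 0.0, -1.0]]
wrist_force: [-0.1, 0.2, 1.6]
gripper_width: 0.203
gripper_force: 30.1
```

```bash
cat > circ.py <<'E'
import sys,numpy as np
from station import r
s=r.sense();p=np.array(s['tcp_pos'])
C=np.array([float(sys.argv[1]),float(sys.argv[2])]);step=float(sys.argv[3]);n=int(sys.argv[4])
a0=float(sys.argv[5]) if len(sys.argv)>5 else np.degrees(np.arctan2(*(p[:2]-C)[::-1]))
d=p[:2]-C;print(s['time_s'],p.round(4),s['wrist_force'].round(1),'ang',np.degrees(np.arctan2(d[1],d[0])).round(2),'rad',np.hypot(*d).round(4),s['gripper_width'],'eerot',s['ee_rot'][0].round(4))
for k in range(1,n+1):
    a=np.radians(a0+step*k);w=55*np.array([np.cos(a)-np.cos(np.radians(a0)),np.sin(a)-np.sin(np.radians(a0))])
    print([round(-w[0],1),round(w[1],1),0])
E
python3 circ.py .5983 -.1779 -15 10; python3 -c "
from station import r
print(r.sense()['gripper_force'])"
```

```text
10.75 [ 0.6491 -0.1573  0.1455] [-0.1  0.2  1.6] ang 22.12 rad 0.0548 0.20253606488493478 eerot [-1.e+00 -9.e-04  7.e-04]
[np.float64(-3.6), np.float64(-13.9), 0]
[np.float64(-3.5), np.float64(-28.3), 0]
[np.float64(0.3), np.float64(-42.1), 0]
[np.float64(7.5), np.float64(-54.5), 0]
[np.float64(17.8), np.float64(-64.6), 0]
[np.float64(30.2), np.float64(-71.7), 0]
[np.float64(44.1), np.float64(-75.3), 0]
[np.float64(58.5), np.float64(-75.2), 0]
[np.float64(72.3), np.float64(-71.4), 0]
[np.float64(84.7), np.float64(-64.1), 0]
30.118576576933265
```

{"api": "move_arm", "payload": {
  "series": [
    {"grip":0,"xyz":[-3.6,-13.9,0],"angular":[0,0,0]},
    {"grip":0,"xyz":[-3.5,-28.3,0],"angular":[0,0,0]},
    {"grip":0,"xyz":[0.3,-42.1,0],"angular":[0,0,0]},
    {"grip":0,"xyz":[7.5,-54.5,0],"angular":[0,0,0]},
    {"grip":0,"xyz":[17.8,-64.6,0],"angular":[0,0,0]},
    {"grip":0,"xyz":[30.2,-71.7,0],"angular":[0,0,0]},
    {"grip":0,"xyz":[44.1,-75.3,0],"angular":[0,0,0]},
    {"grip":0,"xyz":[58.5,-75.2,0],"angular":[0,0,0]},
    {"grip":0,"xyz":[58.5,-75.2,0],"angular":[0,0,0]},
    {"grip":0,"xyz":[58.5,-75.2,0],"angular":[0,0,0]}
  ]
}}

```text
time_s: 11.75
tcp_pos: [0.5892, -0.2328, 0.1455]
ee_rot: [[-1.0, -0.001, -0.001], [-0.001, 1.0, 0.0], [0.001, 0.0, -1.0]]
wrist_force: [-0.6, 3.0, 3.2]
gripper_width: 0.195
gripper_force: 30.1
```

```bash
python3 circ.py .5983 -.1779 -10 10 -97.88
```

```text
11.75 [ 0.5892 -0.2328  0.1455] [-0.6  3.   3.2] ang -99.4 rad 0.0557 0.19473990248397918 eerot [-1.e+00 -6.e-04 -1.e-03]
[np.float64(9.3), np.float64(2.1), 0]
[np.float64(18.2), np.float64(5.9), 0]
[np.float64(26.2), np.float64(11.1), 0]
[np.float64(33.3), np.float64(17.6), 0]
[np.float64(39.0), np.float64(25.2), 0]
[np.float64(43.4), np.float64(33.8), 0]
[np.float64(46.2), np.float64(42.9), 0]
[np.float64(47.4), np.float64(52.4), 0]
[np.float64(46.9), np.float64(62.0), 0]
[np.float64(44.8), np.float64(71.4), 0]
```

```bash
python3 - <<'E'
import numpy as np
f=lambda a:55*np.array([-np.cos(np.radians(a)),np.sin(np.radians(a))])
for k in range(18):
    a=-97.88-20*k;print(round(a,1),(f(a-10)-f(a)).round(1).tolist(),(f(a-20)-f(a)).round(1).tolist(),'end xy',(np.array([.5983,-.1779])+f(a-20)*[-1,1]/1000).round(4))
E
```

```text
-97.9 [9.3, 2.1] [18.2, 5.9] end xy [ 0.5726 -0.2265]
-117.9 [8.1, 5.2] [15.1, 11.7] end xy [ 0.5575 -0.2148]
-137.9 [5.8, 7.6] [10.2, 16.2] end xy [ 0.5473 -0.1986]
-157.9 [2.8, 9.2] [4.0, 18.7] end xy [ 0.5433 -0.1799]
-177.9 [-0.5, 9.6] [-2.6, 18.9] end xy [ 0.546 -0.161]
-197.9 [-3.7, 8.8] [-8.9, 16.9] end xy [ 0.5549 -0.1441]
-217.9 [-6.5, 7.0] [-14.2, 12.8] end xy [ 0.5691 -0.1313]
-237.9 [-8.5, 4.4] [-17.7, 7.2] end xy [ 0.5868 -0.1241]
-257.9 [-9.5, 1.2] [-19.1, 0.7] end xy [ 0.6058 -0.1234]
-277.9 [-9.3, -2.1] [-18.2, -5.9] end xy [ 0.624  -0.1293]
-297.9 [-8.1, -5.2] [-15.1, -11.7] end xy [ 0.6391 -0.141 ]
-317.9 [-5.8, -7.6] [-10.2, -16.2] end xy [ 0.6493 -0.1572]
-337.9 [-2.8, -9.2] [-4.0, -18.7] end xy [ 0.6533 -0.1759]
-357.9 [0.5, -9.6] [2.6, -18.9] end xy [ 0.6506 -0.1948]
-377.9 [3.7, -8.8] [8.9, -16.9] end xy [ 0.6417 -0.2117]
-397.9 [6.5, -7.0] [14.2, -12.8] end xy [ 0.6275 -0.2245]
-417.9 [8.5, -4.4] [17.7, -7.2] end xy [ 0.6098 -0.2317]
-437.9 [9.5, -1.2] [19.1, -0.7] end xy [ 0.5908 -0.2324]
```

{"api": "move_arm", "payload": {
  "series": [
    {"grip":0,"xyz":[9.3,2.1,0],"angular":[0,0,0]},
    {"grip":0,"xyz":[18.2,5.9,0],"angular":[0,0,0]},
    {"grip":0,"xyz":[18.2,5.9,0],"angular":[0,0,0]}
  ]
}}

```text
time_s: 12.05
tcp_pos: [0.571, -0.2263, 0.1454]
ee_rot: [[-1.0, -0.001, -0.001], [-0.001, 1.0, 0.0], [0.001, 0.0, -1.0]]
wrist_force: [-0.3, 2.2, 2.7]
gripper_width: 0.196
gripper_force: 30.1
```

{"api": "move_arm", "payload": {
  "series": [
    {"grip":0,"xyz":[8.1,5.2,0],"angular":[0,0,0]},
    {"grip":0,"xyz":[15.1,11.7,0],"angular":[0,0,0]},
    {"grip":0,"xyz":[15.1,11.7,0],"angular":[0,0,0]}
  ]
}}

```text
time_s: 12.35
tcp_pos: [0.5562, -0.214, 0.1455]
ee_rot: [[-1.0, -0.001, -0.0], [-0.001, 1.0, 0.001], [0.0, 0.001, -1.0]]
wrist_force: [1.2, 2.8, 3.4]
gripper_width: 0.196
gripper_force: 30.1
```

{"api": "move_arm", "payload": {
  "series": [
    {"grip":0,"xyz":[5.8,7.6,0],"angular":[0,0,0]},
    {"grip":0,"xyz":[10.2,16.2,0],"angular":[0,0,0]},
    {"grip":0,"xyz":[10.2,16.2,0],"angular":[0,0,0]}
  ]
}}

```text
time_s: 12.65
tcp_pos: [0.5467, -0.1976, 0.1454]
ee_rot: [[-1.0, -0.002, 0.001], [-0.002, 1.0, 0.001], [-0.001, 0.001, -1.0]]
wrist_force: [2.8, 2.4, 3.0]
gripper_width: 0.199
gripper_force: 30.1
```

{"api": "move_arm", "payload": {
  "series": [
    {"grip":0,"xyz":[2.8,9.2,0],"angular":[0,0,0]},
    {"grip":0,"xyz":[4.0,18.7,0],"angular":[0,0,0]},
    {"grip":0,"xyz":[4.0,18.7,0],"angular":[0,0,0]}
  ]
}}

```text
time_s: 12.95
tcp_pos: [0.5432, -0.1789, 0.1454]
ee_rot: [[-1.0, -0.002, 0.001], [-0.002, 1.0, 0.0], [-0.001, 0.0, -1.0]]
wrist_force: [3.8, 1.4, 1.9]
gripper_width: 0.201
gripper_force: 30.1
```

{"api": "move_arm", "payload": {
  "series": [
    {"grip":0,"xyz":[-0.5,9.6,0],"angular":[0,0,0]},
    {"grip":0,"xyz":[-2.6,18.9,0],"angular":[0,0,0]},
    {"grip":0,"xyz":[-2.6,18.9,0],"angular":[0,0,0]}
  ]
}}

```text
time_s: 13.25
tcp_pos: [0.5464, -0.1602, 0.1454]
ee_rot: [[-1.0, -0.002, 0.002], [-0.002, 1.0, 0.0], [-0.002, 0.0, -1.0]]
wrist_force: [4.1, -0.7, 2.6]
gripper_width: 0.197
gripper_force: 30.1
```

{"api": "move_arm", "payload": {
  "series": [
    {"grip":0,"xyz":[-3.7,8.8,0],"angular":[0,0,0]},
    {"grip":0,"xyz":[-8.9,16.9,0],"angular":[0,0,0]},
    {"grip":0,"xyz":[-8.9,16.9,0],"angular":[0,0,0]}
  ]
}}

```text
time_s: 13.55
tcp_pos: [0.5554, -0.144, 0.1455]
ee_rot: [[-1.0, -0.002, 0.001], [-0.002, 1.0, -0.001], [-0.001, -0.001, -1.0]]
wrist_force: [3.8, -2.3, 3.3]
gripper_width: 0.2
gripper_force: 30.1
```

{"api": "move_arm", "payload": {
  "series": [
    {"grip":0,"xyz":[-6.5,7.0,0],"angular":[0,0,0]},
    {"grip":0,"xyz":[-14.2,12.8,0],"angular":[0,0,0]},
    {"grip":0,"xyz":[-14.2,12.8,0],"angular":[0,0,0]}
  ]
}}

```text
time_s: 13.85
tcp_pos: [0.5692, -0.1318, 0.1454]
ee_rot: [[-1.0, -0.002, -0.0], [-0.002, 1.0, -0.001], [0.0, -0.001, -1.0]]
wrist_force: [3.7, -3.9, 3.4]
gripper_width: 0.199
gripper_force: 30.1
```

{"api": "move_arm", "payload": {
  "series": [
    {"grip":0,"xyz":[-8.5,4.4,0],"angular":[0,0,0]},
    {"grip":0,"xyz":[-17.7,7.2,0],"angular":[0,0,0]},
    {"grip":0,"xyz":[-17.7,7.2,0],"angular":[0,0,0]}
  ]
}}

```text
time_s: 14.15
tcp_pos: [0.5861, -0.1248, 0.1454]
ee_rot: [[-1.0, -0.001, -0.002], [-0.001, 1.0, -0.001], [0.002, -0.001, -1.0]]
wrist_force: [2.4, -2.9, 3.6]
gripper_width: 0.195
gripper_force: 30.1
```

{"api": "move_arm", "payload": {
  "series": [
    {"grip":0,"xyz":[-9.5,1.2,0],"angular":[0,0,0]},
    {"grip":0,"xyz":[-19.1,0.7,0],"angular":[0,0,0]},
    {"grip":0,"xyz":[-19.1,0.7,0],"angular":[0,0,0]}
  ]
}}

```text
time_s: 14.45
tcp_pos: [0.605, -0.1239, 0.1454]
ee_rot: [[-1.0, -0.001, -0.002], [-0.001, 1.0, -0.0], [0.002, -0.0, -1.0]]
wrist_force: [1.6, -2.2, 4.2]
gripper_width: 0.199
gripper_force: 30.1
```

{"api": "move_arm", "payload": {
  "series": [
    {"grip":0,"xyz":[-9.3,-2.1,0],"angular":[0,0,0]},
    {"grip":0,"xyz":[-18.2,-5.9,0],"angular":[0,0,0]},
    {"grip":0,"xyz":[-18.2,-5.9,0],"angular":[0,0,0]}
  ]
}}

```text
time_s: 14.75
tcp_pos: [0.6233, -0.1295, 0.1454]
ee_rot: [[-1.0, -0.0, -0.002], [-0.0, 1.0, 0.0], [0.002, 0.0, -1.0]]
wrist_force: [1.9, -0.3, 5.4]
gripper_width: 0.199
gripper_force: 30.1
```

{"api": "move_arm", "payload": {
  "series": [
    {"grip":0,"xyz":[-8.1,-5.2,0],"angular":[0,0,0]},
    {"grip":0,"xyz":[-15.1,-11.7,0],"angular":[0,0,0]},
    {"grip":0,"xyz":[-15.1,-11.7,0],"angular":[0,0,0]}
  ]
}}

```text
time_s: 15.05
tcp_pos: [0.6387, -0.1411, 0.1455]
ee_rot: [[-1.0, -0.0, -0.001], [-0.0, 1.0, 0.001], [0.001, 0.001, -1.0]]
wrist_force: [2.8, -0.5, 6.1]
gripper_width: 0.201
gripper_force: 30.1
```

{"api": "move_arm", "payload": {
  "series": [
    {"grip":0,"xyz":[-5.8,-7.6,0],"angular":[0,0,0]},
    {"grip":0,"xyz":[-10.2,-16.2,0],"angular":[0,0,0]},
    {"grip":0,"xyz":[-10.2,-16.2,0],"angular":[0,0,0]}
  ]
}}

```text
time_s: 15.35
tcp_pos: [0.6491, -0.1574, 0.1455]
ee_rot: [[-1.0, -0.0, 0.0], [-0.0, 1.0, 0.001], [-0.0, 0.001, -1.0]]
wrist_force: [3.2, -0.9, 5.2]
gripper_width: 0.197
gripper_force: 30.1
```

{"api": "move_arm", "payload": {
  "series": [
    {"grip":0,"xyz":[-2.8,-9.2,0],"angular":[0,0,0]},
    {"grip":0,"xyz":[-4.0,-18.7,0],"angular":[0,0,0]},
    {"grip":0,"xyz":[-4.0,-18.7,0],"angular":[0,0,0]}
  ]
}}

```text
time_s: 15.65
tcp_pos: [0.6533, -0.1775, 0.1455]
ee_rot: [[-1.0, 0.0, 0.001], [0.0, 1.0, -0.001], [-0.001, -0.001, -1.0]]
wrist_force: [3.9, -1.8, 3.6]
gripper_width: 0.198
gripper_force: 30.1
```

{"api": "move_arm", "payload": {
  "series": [
    {"grip":0,"xyz":[0.5,-9.6,0],"angular":[0,0,0]},
    {"grip":0,"xyz":[2.6,-18.9,0],"angular":[0,0,0]},
    {"grip":0,"xyz":[2.6,-18.9,0],"angular":[0,0,0]}
  ]
}}

```text
time_s: 15.95
tcp_pos: [0.6523, -0.189, 0.1454]
ee_rot: [[-1.0, -0.001, 0.006], [-0.001, 1.0, 0.009], [-0.006, 0.009, -1.0]]
wrist_force: [6.8, 20.9, 7.2]
gripper_width: 0.2
gripper_force: 30.2
```

The stop is reached (force +20.9 N). I'll ease the push and measure the contact position.

{"api": "move_arm", "payload": {
  "series": [
    {"grip":0,"xyz":[-0.7,3.5,0],"angular":[0,0,0]},
    {"grip":0,"xyz":[-0.7,4,0],"angular":[0,0,0]},
    {"grip":0,"xyz":[-0.7,4,0],"angular":[0,0,0]}
  ]
}}

```text
time_s: 16.25
tcp_pos: [0.6523, -0.1886, 0.1455]
ee_rot: [[-1.0, -0.002, 0.003], [-0.002, 1.0, 0.003], [-0.003, 0.003, -1.0]]
wrist_force: [5.5, 8.0, 4.8]
gripper_width: 0.195
gripper_force: 30.2
```

```bash
python3 - <<'E'
import numpy as np
pts=np.array([[.5892,-.2328],[.571,-.2263],[.5562,-.214],[.5467,-.1976],[.5432,-.1789],[.5464,-.1602],[.5554,-.144],[.5692,-.1318],[.5861,-.1248],[.605,-.1239],[.6233,-.1295],[.6387,-.1411],[.6491,-.1574],[.6533,-.1775],[.6523,-.189]])
A=np.c_[2*pts,np.ones(len(pts))];x=np.linalg.lstsq(A,(pts**2).sum(1),rcond=None)[0];print(x[:2],np.sqrt(x[2]+x[:2]@x[:2]))
E
python3 circ.py .5983 -.1779 15 0
```

```text
[ 0.59827954 -0.17850598] 0.055037088054433365
16.25 [ 0.6523 -0.1886  0.1455] [5.5 8.  4.8] ang -11.15 rad 0.0551 0.19513968641417348 eerot [-1.     -0.0017  0.0034]
```

Contact is at about y = -0.1884. The circle fit gives axis (0.5983, -0.1785) and R 55.0 mm, so the stop is at -10.4°. Next I generate offsets for the two opening turns.

```bash
python3 - <<'E'
import numpy as np
f=lambda a:55*np.array([-np.cos(np.radians(a)),np.sin(np.radians(a))])
for s in range(3):
    a=-10.4+120*s;print(a,[(f(a+15*k)-f(a)).round(1).tolist() for k in range(1,9)])
E
```

```text
-10.4 [[-0.7, 14.3], [2.3, 28.4], [8.8, 41.2], [18.4, 51.8], [30.5, 59.6], [44.2, 64.0], [58.5, 64.8], [72.5, 61.7]]
109.6 [[12.8, -6.5], [23.4, -16.2], [31.2, -28.2], [35.6, -41.9], [36.4, -56.2], [33.4, -70.3], [26.8, -83.0], [17.2, -93.7]]
229.6 [[-12.1, -7.8], [-25.7, -12.2], [-40.1, -12.9], [-54.1, -9.9], [-66.9, -3.4], [-77.5, 6.2], [-85.3, 18.3], [-89.7, 32.0]]
```

{"api": "move_arm", "payload": {
  "series": [
    {"grip":0,"xyz":[-1.1,2.4,0],"angular":[0,0,0]},
    {"grip":0,"xyz":[-1.8,16.7,0],"angular":[0,0,0]},
    {"grip":0,"xyz":[1.2,30.8,0],"angular":[0,0,0]},
    {"grip":0,"xyz":[7.7,43.6,0],"angular":[0,0,0]},
    {"grip":0,"xyz":[17.3,54.2,0],"angular":[0,0,0]},
    {"grip":0,"xyz":[29.4,62.0,0],"angular":[0,0,0]},
    {"grip":0,"xyz":[43.1,66.4,0],"angular":[0,0,0]},
    {"grip":0,"xyz":[57.4,67.2,0],"angular":[0,0,0]},
    {"grip":0,"xyz":[71.4,64.1,0],"angular":[0,0,0]},
    {"grip":0,"xyz":[71.4,64.1,0],"angular":[0,0,0]}
  ]
}}

```text
time_s: 17.25
tcp_pos: [0.5764, -0.1281, 0.1454]
ee_rot: [[-1.0, -0.0, -0.005], [-0.0, 1.0, -0.001], [0.005, -0.001, -1.0]]
wrist_force: [-0.7, 0.3, 6.9]
gripper_width: 0.198
gripper_force: 30.2
```

```bash
python3 circ.py .5983 -.1785 15 0
```

```text
17.25 [ 0.5764 -0.1281  0.1454] [-0.7  0.3  6.9] ang 113.52 rad 0.055 0.1978393502777343 eerot [-1.     -0.     -0.0046]
```

{"api": "move_arm", "payload": {
  "series": [
    {"grip":0,"xyz":[12.8,-6.5,0],"angular":[0,0,0]},
    {"grip":0,"xyz":[23.4,-16.2,0],"angular":[0,0,0]},
    {"grip":0,"xyz":[31.2,-28.2,0],"angular":[0,0,0]},
    {"grip":0,"xyz":[35.6,-41.9,0],"angular":[0,0,0]},
    {"grip":0,"xyz":[36.4,-56.2,0],"angular":[0,0,0]},
    {"grip":0,"xyz":[33.4,-70.3,0],"angular":[0,0,0]},
    {"grip":0,"xyz":[26.8,-83.0,0],"angular":[0,0,0]},
    {"grip":0,"xyz":[17.2,-93.7,0],"angular":[0,0,0]},
    {"grip":0,"xyz":[17.2,-93.7,0],"angular":[0,0,0]}
  ]
}}

```text
time_s: 18.15
tcp_pos: [0.5643, -0.2219, 0.1454]
ee_rot: [[-1.0, 0.0, 0.002], [0.0, 1.0, 0.0], [-0.002, 0.0, -1.0]]
wrist_force: [4.7, 3.1, 6.9]
gripper_width: 0.197
gripper_force: 30.2
```

{"api": "move_arm", "payload": {
  "series": [
    {"grip":0,"xyz":[-12.1,-7.8,0],"angular":[0,0,0]},
    {"grip":0,"xyz":[-25.7,-12.2,0],"angular":[0,0,0]},
    {"grip":0,"xyz":[-40.1,-12.9,0],"angular":[0,0,0]},
    {"grip":0,"xyz":[-54.1,-9.9,0],"angular":[0,0,0]},
    {"grip":0,"xyz":[-66.9,-3.4,0],"angular":[0,0,0]},
    {"grip":0,"xyz":[-77.5,6.2,0],"angular":[0,0,0]},
    {"grip":0,"xyz":[-85.3,18.3,0],"angular":[0,0,0]},
    {"grip":0,"xyz":[-89.7,32.0,0],"angular":[0,0,0]},
    {"grip":0,"xyz":[-89.7,32.0,0],"angular":[0,0,0]},
    {"grip":0,"xyz":[-89.7,32.0,0],"angular":[0,0,0]}
  ]
}}

```text
time_s: 19.15
tcp_pos: [0.6523, -0.1894, 0.1454]
ee_rot: [[-1.0, -0.001, -0.001], [-0.001, 1.0, -0.0], [0.001, -0.0, -1.0]]
wrist_force: [4.0, 0.5, 6.1]
gripper_width: 0.197
gripper_force: 30.2
```

```bash
python3 circ.py .5983 -.1785 15 0
```

```text
19.15 [ 0.6523 -0.1894  0.1454] [4.  0.5 6.1] ang -11.4 rad 0.055 0.19664111901889939 eerot [-1.e+00 -1.e-03 -8.e-04]
```

One turn is done. Now the second, with the same offsets.

{"api": "move_arm", "payload": {
  "series": [
    {"grip":0,"xyz":[-0.7,14.3,0],"angular":[0,0,0]},
    {"grip":0,"xyz":[2.3,28.4,0],"angular":[0,0,0]},
    {"grip":0,"xyz":[8.8,41.2,0],"angular":[0,0,0]},
    {"grip":0,"xyz":[18.4,51.8,0],"angular":[0,0,0]},
    {"grip":0,"xyz":[30.5,59.6,0],"angular":[0,0,0]},
    {"grip":0,"xyz":[44.2,64.0,0],"angular":[0,0,0]},
    {"grip":0,"xyz":[58.5,64.8,0],"angular":[0,0,0]},
    {"grip":0,"xyz":[72.5,61.7,0],"angular":[0,0,0]},
    {"grip":0,"xyz":[72.5,61.7,0],"angular":[0,0,0]}
  ]
}}

```text
time_s: 20.05
tcp_pos: [0.5765, -0.1281, 0.1453]
ee_rot: [[-1.0, 0.0, -0.006], [0.0, 1.0, -0.0], [0.006, -0.0, -1.0]]
wrist_force: [-3.2, 2.2, 7.9]
gripper_width: 0.199
gripper_force: 30.2
```

{"api": "move_arm", "payload": {
  "series": [
    {"grip":0,"xyz":[12.8,-6.5,0],"angular":[0,0,0]},
    {"grip":0,"xyz":[23.4,-16.2,0],"angular":[0,0,0]},
    {"grip":0,"xyz":[31.2,-28.2,0],"angular":[0,0,0]},
    {"grip":0,"xyz":[35.6,-41.9,0],"angular":[0,0,0]},
    {"grip":0,"xyz":[36.4,-56.2,0],"angular":[0,0,0]},
    {"grip":0,"xyz":[33.4,-70.3,0],"angular":[0,0,0]},
    {"grip":0,"xyz":[26.8,-83.0,0],"angular":[0,0,0]},
    {"grip":0,"xyz":[17.2,-93.7,0],"angular":[0,0,0]},
    {"grip":0,"xyz":[17.2,-93.7,0],"angular":[0,0,0]}
  ]
}}

```text
time_s: 20.95
tcp_pos: [0.5644, -0.222, 0.1454]
ee_rot: [[-1.0, 0.0, 0.002], [0.0, 1.0, 0.0], [-0.002, 0.0, -1.0]]
wrist_force: [4.2, 2.7, 7.6]
gripper_width: 0.194
gripper_force: 30.2
```

{"api": "move_arm", "payload": {
  "series": [
    {"grip":0,"xyz":[-12.1,-7.8,0],"angular":[0,0,0]},
    {"grip":0,"xyz":[-25.7,-12.2,0],"angular":[0,0,0]},
    {"grip":0,"xyz":[-40.1,-12.9,0],"angular":[0,0,0]},
    {"grip":0,"xyz":[-54.1,-9.9,0],"angular":[0,0,0]},
    {"grip":0,"xyz":[-66.9,-3.4,0],"angular":[0,0,0]},
    {"grip":0,"xyz":[-77.5,6.2,0],"angular":[0,0,0]},
    {"grip":0,"xyz":[-85.3,18.3,0],"angular":[0,0,0]},
    {"grip":0,"xyz":[-89.7,32.0,0],"angular":[0,0,0]},
    {"grip":0,"xyz":[-89.7,32.0,0],"angular":[0,0,0]},
    {"grip":0,"xyz":[-89.7,32.0,0],"angular":[0,0,0]}
  ]
}}

```text
time_s: 21.95
tcp_pos: [0.6523, -0.1894, 0.1454]
ee_rot: [[-1.0, -0.001, -0.001], [-0.001, 1.0, -0.0], [0.001, -0.0, -1.0]]
wrist_force: [2.1, 0.6, 7.3]
gripper_width: 0.199
gripper_force: 30.2
```

{"api": "move_arm", "payload": {
  "series": [
    {"grip":0,"xyz":[0,0,0],"angular":[0,0,0]},
    {"grip":0,"xyz":[0,0,0],"angular":[0,0,0]},
    {"grip":0,"xyz":[0,0,0],"angular":[0,0,0]}
  ]
}}

```text
time_s: 22.25
tcp_pos: [0.6522, -0.1898, 0.1454]
ee_rot: [[-1.0, -0.0, -0.001], [-0.0, 1.0, -0.0], [0.001, -0.0, -1.0]]
wrist_force: [1.8, 1.8, 6.0]
gripper_width: 0.198
gripper_force: 30.2
```

```bash
python3 circ.py .5983 -.1785 15 0
```

```text
22.25 [ 0.6522 -0.1898  0.1454] [1.8 1.8 6. ] ang -11.89 rad 0.055 0.19780797069052708 eerot [-1.e+00 -4.e-04 -9.e-04]
```

It is about 1.4 mm short of the stop's angle (y -0.1898 against -0.1884), so I'll correct that.

{"api": "move_arm", "payload": {
  "series": [
    {"grip":0,"xyz":[-0.2,1.5,0],"angular":[0,0,0]},
    {"grip":0,"xyz":[-0.2,1.5,0],"angular":[0,0,0]},
    {"grip":0,"xyz":[-0.2,1.5,0],"angular":[0,0,0]},
    {"grip":0,"xyz":[-0.2,1.5,0],"angular":[0,0,0]},
    {"grip":0,"xyz":[-0.2,1.5,0],"angular":[0,0,0]}
  ]
}}

```text
time_s: 22.75
tcp_pos: [0.6524, -0.1888, 0.1454]
ee_rot: [[-1.0, -0.0, -0.001], [-0.0, 1.0, -0.001], [0.001, -0.001, -1.0]]
wrist_force: [3.0, -0.2, 6.5]
gripper_width: 0.195
gripper_force: 30.2
```

```bash
python3 circ.py .5983 -.1785 15 0
```

```text
22.75 [ 0.6524 -0.1888  0.1454] [ 3.  -0.2  6.5] ang -10.83 rad 0.055 0.19507464152887535 eerot [-1.e+00 -4.e-04 -9.e-04]
```

{"api": "move_arm", "payload": {
  "series": [
    {"grip":0,"xyz":[0,0.5,0],"angular":[0,0,0]},
    {"grip":0,"xyz":[0,0.5,0],"angular":[0,0,0]},
    {"grip":0,"xyz":[0,0.5,0],"angular":[0,0,0]},
    {"grip":0,"xyz":[0,0.5,0],"angular":[0,0,0]},
    {"grip":0,"xyz":[0,0.5,0],"angular":[0,0,0]}
  ]
}}

```text
time_s: 23.25
tcp_pos: [0.6524, -0.1886, 0.1454]
ee_rot: [[-1.0, -0.0, -0.001], [-0.0, 1.0, -0.001], [0.001, -0.001, -1.0]]
wrist_force: [3.2, -2.7, 5.8]
gripper_width: 0.2
gripper_force: 30.2
```

```bash
python3 circ.py .5983 -.1785 15 0; python3 -c "
from station import r
print(r.finish_job())"
```

```text
23.25 [ 0.6524 -0.1886  0.1454] [ 3.2 -2.7  5.8] ang -10.55 rad 0.055 0.19964108967246058 eerot [-1.e+00 -3.e-04 -8.e-04]
the job is handed in; nothing more can be done
None
```

Job handed in at 23.3 s: the ring's arm lies within about 0.5° of the long index bar and not past it, and the valve was closed to its stop, then opened two full turns (within about 0.5° by the TCP readings), with the crank still held and standing still.

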